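# Work the batten past the bench dog into its bay

### The arm

A 6-joint arm with a two-finger parallel gripper is mounted at the origin on a cart in front of the work surface, level with it; the furniture and walls round the work are solid. World frame = base frame: x ahead of the robot, y to its left, z up, the work surface at z = 0. Lengths are in m, angles in rad, forces in N, time in s.
With the tool pointing down it reaches from about 0.3 to 0.775 m from the base axis. Payload 14.6 kg.
Tool frame: the origin (TCP) lies at the very end of the fingers, on their centre line; the grasp point (between the pads) lies 19 mm behind it; x points along the fingers, z is the direction in which the jaws open and shut, and the axes are right-handed (so a half turn about x gives the same grasp; the last joint's range is limited). The gripper opens to 94 mm and grips with 3 to 60 N. Pads are 16 mm wide; open, the fingers measure 119 mm over their backs; the gripper's body (75 mm by 177 mm) begins 78 mm behind the grasp point.
Start: joints at [1.189, 0.3, 1.521, -0, 1.321, -0.067], TCP at [0.17, 0.523, 0.205] pointing down, gripper open.
Joint ranges: [-3.03, 3.03], [-0.79, 2.21], [0.23, 2.52], [-1.04, 4.18], [0, 3.07], [-2.55, 2.55]. Speed limits (rad/s): [2.22, 2.22, 2.57, 3.14, 3.14, 3.14].

### API

Orientations are given as [roll, pitch, yaw] about the fixed x, y, z axes, in that order (R = Rz(yaw) Ry(pitch) Rx(roll)).
In Python, from station import ctrl gives the robot as it stands. The module is installed in compiled form; this text tells all that it offers.
- The arm moves only by the tool servo_tool, never from a script. Its argument "motion" is one flat list of numbers, 4 for each row, row after row: the shift along the tool's x, y, z in mm, then the turn about the tool's x in degrees. In form: [dx, dy, dz, roll, dx, dy, dz, roll, ...]. A call has 1 to 20 rows; each row is the pose to reach, as a shift and turn from the pose commanded when the call began, along the tool's axes at that moment; what a row does not reach only later rows make up. A row lasts 1/8 s, in which the tool goes at most 62.5 mm and 10.7 degrees, less where a joint would pass 70% of its speed; a pose out of reach is approached as far as the arm can. A call with a gripper value outside its range is refused whole. "gripper" is the opening, from 0 (shut) to 1 (fully open), set as the call begins (left out, the last holds). The fingers move at their own pace and stop on an object; "force" is the grip in N (left out, the last holds). Time passes only in rows, so rows that repeat a pose let the fingers close. It gives the time, the measured TCP pose, the force and the opening at its end, in the units of the state.
- ctrl.get_obs(): the state, without advancing time (a new reading comes with each control period).
- ctrl.camera(name): name is "side" or "top" or "wrist"; returns a dict with "color" (420x560x3 uint8, red, green, blue), "z_map" (420x560 float32, m along the optical axis (not along the pixel's ray), 0 where there is no reading), "fx", "fy", "cx", "cy" (pixels), "dist_coeffs" ([k1, k2, p1, p2, k3] as OpenCV has them; the pictures are not rectified), "rvec" (rotation vector, rad) and "tvec" (3), from world to camera coordinates, as OpenCV has them. Camera axes: x right, y down, z forward; pixel columns grow to the right and rows downward; lengths in m; the calibration is good to about 2 mm. A picture is of the moment at which its call begins.
- ctrl.hand_in(): hands the job in, once; it reports no verdict.
The state is a dict: "time_s": time; "qpos": joint angles; "joint_vel": joint speeds; "tau": joint torques, N m; "ee_pos": TCP position; "eef_rot": TCP orientation; "force": force on the tool from outside, world axes, zero at the start; "moment": the same for the moment, N m; "grip_width": finger opening in m.
Only numpy, scipy, OpenCV 4.12 (cv2) and the standard library are available. Lean on these libraries where they do the work, as an engineer would, in place of code of your own. Each camera call takes 0.05 s, during which the arm holds its last target.

### The job

Put the brass-ended wooden batten away in its three-sided bay by pushing it along the bench: push one end, then the other, so that its left end goes in behind the steel post first while its right end is still out in front, then swing the right end in until the batten lies fully home, flat along the back rail of the bay. Only push, with the fingertips or the outside of the fingers: do not pinch the batten between the fingers, lift it or tip it, and leave the beeswax and the round jar alone.

Things in the scene. Friction and masses are not known exactly. Their poses are not given: they have to be found in the camera images.
- batten: straight light-wood batten with brass-shod ends, 200 long (along its y) x 30 wide (x) x 30 high (z) mm, 0.18 to 0.35 kg, loose on the bench. Origin at the middle of its underside; +y points to its left end (as seen from the robot). It starts in front of the bay, roughly parallel to it (within 12 degrees) and shifted right, so that its left end lies right of the post
- batten_left_end (a point): centre of the batten's left (+y) end face, 15 mm above the bench
- batten_right_end (a point): centre of the batten's right (-y) end face, 15 mm above the bench
- bay: fixed three-sided bay of wooden rails 26 mm high and 20 mm thick on the bench, open towards the robot (its -x side), without a floor. Origin on the bench at the middle of the inner face of the back rail; x points away from the robot into the back rail, y to the left along it. Inside it is 222 mm long: the side rails' inner faces stand at y = +111 and -111 mm, and they reach out to x = -45 mm with round noses
- post: fixed round steel post (bench dog), 18 mm diameter, 45 mm high, 75 mm in front of the back rail's inner face (66 mm of free gap behind it) and 43 to 67 mm left of the bay's middle. Origin at the centre of its foot. Left of the work stand an open-lidded thread box (right edge near world y = -0.06) and a tall drawer chest (world y over 0.1, x over 0.45): come round them from the front
- beeswax: bystander: yellow block of beeswax, 36x58x20 mm, origin under its centre
- dye_jar: bystander: small round jar with a lid, 43 mm diameter, 50 mm high, origin under its centre

How it is judged:
By the outcome, as a careful person would: the job done as asked, in the order asked, and still so for the second after the job is handed in, with the robot touching nothing.
It also fails if it takes over 67 s, if anything falls off the work surface, if the arm or the gripper's body presses on something with over 40 N, if the wrist force passes 120 N, or if a joint passes its speed limit or range.

## Working session

There is one attempt and no reset: what is moved stays moved. The work goes in short steps, Python scripts to look and compute and a tool call to move; the robot and the scene stay as the last step left them, time stands still between calls to the robot, and variables do not carry over. Pictures are saved under pics/ and viewed, and the job is handed in when it is done.

Besides the shell and the picture viewer there is one more tool, called by a JSON object that holds its "api" and its "payload", one argument or row to a line. servo_tool: Moves the arm, as the interface text tells. Its arguments: {"type":"object","properties":{"motion":{"type":"array","items":{"type":"number"}},"gripper":{"type":"number"},"force":{"type":"number"}},"required":["motion"]}

```bash
mkdir -p pics
cat > h.py <<'E'
import numpy as np, cv2
from station import ctrl
def shot(name,fn):
    c=ctrl.camera(name); cv2.imwrite('pics/'+fn,c['color'][:,:,::-1]); np.savez('/tmp/'+name,**{k:np.array(v) for k,v in c.items()}); return c
def ray(c,px,z):
    K=np.array([[c['fx'],0,c['cx']],[0,c['fy'],c['cy']],[0,0,1.]],float)
    p=cv2.undistortPoints(np.array(px,float).reshape(-1,1,2),K,np.array(c['dist_coeffs'],float)).reshape(-1,2)
    R=cv2.Rodrigues(np.array(c['rvec'],float))[0]; t=np.array(c['tvec'],float).ravel()
    o=-R.T@t; d=np.c_[p,np.ones(len(p))]@R
    return o+d*((z-o[2])/d[:,2])[:,None]
E
python3 - <<'E'
from h import *
print(ctrl.get_obs())
for n in ('top','side'):
    c=shot(n,n+'0.png'); print(n,c['fx'],c['rvec'],c['tvec'])
E
```

```text
{'time_s': 0.0, 'qpos': array([ 1.18941999e+00,  3.00451712e-01,  1.52160345e+00, -4.30225070e-06,
        1.32071158e+00, -6.65979655e-02]), 'joint_vel': array([ 2.86512664e-04, -2.78108019e-03, -4.07772003e-04,  2.59248299e-03,
        5.38097711e-04, -1.36318836e-05]), 'tau': array([ 1.73451699e-03, -5.31806266e+01, -3.52745068e+01,  7.08763953e-02,
        2.43299321e-02, -1.34949869e-04]), 'ee_pos': array([0.1701832 , 0.52271861, 0.20488751]), 'eef_rot': array([ 3.07854395,  1.56962223, -1.94862234]), 'force': array([ 0.13613759,  0.21758216, -0.29374849]), 'moment': array([ 0.01274001, -0.02417842,  0.0080015 ]), 'grip_width': 0.09383792109674308}
top 521.68279841786 [ 2.16456582 -2.20542283  0.01384625] [-0.13778086  0.53753057  1.10599808]
side 493.43848015869946 [ 1.89410027  1.63544015 -0.61240182] [ 0.08696869 -0.37299534  1.40253093]
```

View pics/top0.png

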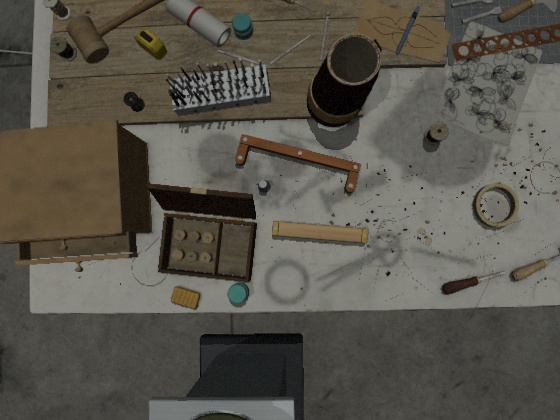

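View pics/side0.png

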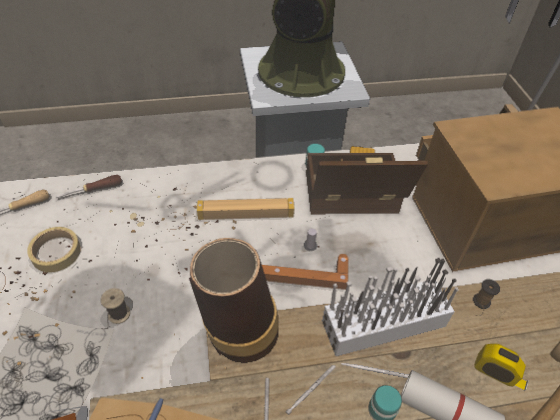

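The top view shows the bay's red rails from (240,138) to (355,188), the post at about (264,186), and the batten from (274,230) to (367,236). The thread box is at (160–255, 190–278). The arm is out of view of the work. Next I measure these.

Run:
```python
from h import *
c=dict(np.load('/tmp/top.npz')); im=c['color'][:,:,::-1].copy()
cv2.imwrite('pics/topcrop.png',cv2.resize(im[120:320,150:390],None,fx=3.2,fy=3,interpolation=cv2.INTER_CUBIC)[:600,:800])
hsv=cv2.cvtColor(im,cv2.COLOR_BGR2HSV)
roi=np.zeros(im.shape[:2],np.uint8)
for n,(x0,y0,x1,y1),lo,hi,z in [('batten',(262,210,380,255),(12,70,110),(35,255,255),.03),('rail',(228,125,370,200),(0,110,60),(16,255,255),.026)]:
    m=cv2.inRange(hsv,lo,hi); r=roi.copy(); r[y0:y1,x0:x1]=255; m&=r
    m=cv2.morphologyEx(m,cv2.MORPH_OPEN,np.ones((2,2)))
    ct=max(cv2.findContours(m,0,2)[0],key=cv2.contourArea)
    print(n,cv2.contourArea(ct))
    w=ray(c,ct.reshape(-1,2),z)[:,:2]
    rr=cv2.minAreaRect((w*1000).astype(np.float32)); print(rr, cv2.boxPoints(rr).round(1).tolist())
    print(cv2.minAreaRect(ct.astype(np.float32)))
    cv2.drawContours(im,[ct],-1,(0,255,0),1)
cv2.imwrite('pics/topm.png',cv2.resize(im[120:320,150:390],None,fx=3.2,fy=3,interpolation=cv2.INTER_NEAREST)[:600,:800])
print(ray(c,[[264,184]],.045), ray(c,[[264.5,192]],0), ray(c,[[238,291],[185,297]],.05))
```

```text
batten 1022.5
((509.41156005859375, -223.45382690429688), (198.3571319580078, 27.295475006103516), 84.29261016845703) [[486.0, -320.79998779296875], [513.0999755859375, -323.5], [532.9000244140625, -126.0999984741211], [505.70001220703125, -123.4000015258789]]
((320.5947265625, 232.33201599121094), (94.77007293701172, 13.011354446411133), 4.635463237762451)
rail 1255.5
((655.640869140625, -178.95802307128906), (259.7973937988281, 62.99656295776367), 74.41121673583984) [[590.4000244140625, -295.6000061035156], [651.0999755859375, -312.5], [720.9000244140625, -62.29999923706055], [660.2000122070312, -45.400001525878906]]
((298.20819091796875, 163.78936767578125), (122.51150512695312, 29.6191349029541), 14.281096458435059)
[[ 0.61175305 -0.10760421  0.045     ]] [[ 0.59953984 -0.10535659  0.        ]] [[ 0.39133089 -0.05063351  0.05      ]
 [ 0.38019902  0.05994615  0.05      ]]
```

View pics/topcrop.png

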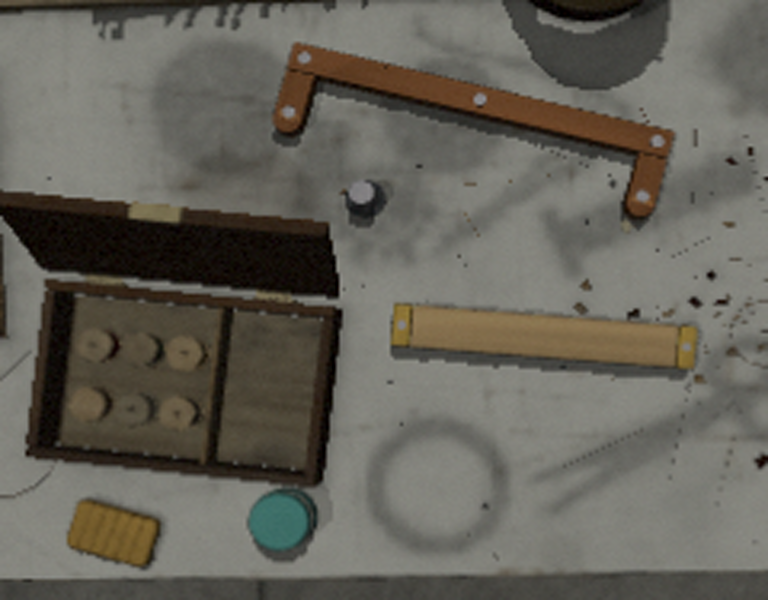

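View pics/topm.png

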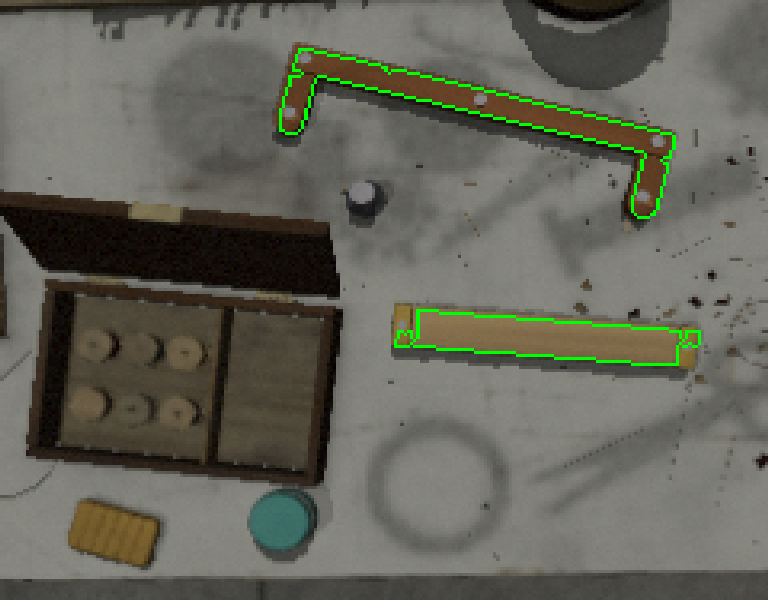

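```bash
cat >> h.py <<'E'
from scipy.spatial.transform import Rotation as Ro
def bayf(o,yaw):
    return np.array(o),np.array([[np.cos(yaw),-np.sin(yaw)],[np.sin(yaw),np.cos(yaw)]])
def tob(w): return (np.asarray(w)[...,:2]-BO)@BR
def tow(b): return np.asarray(b)@BR.T+BO
def cloud(c):
    zm=np.array(c['z_map']); v,u=np.mgrid[0:420,0:560]
    K=np.array([[c['fx'],0,c['cx']],[0,c['fy'],c['cy']],[0,0,1.]],float)
    p=cv2.undistortPoints(np.stack([u,v],-1).reshape(-1,1,2).astype(float),K,np.array(c['dist_coeffs'],float)).reshape(-1,2)
    P=np.c_[p,np.ones(len(p))]*zm.reshape(-1,1)
    R=cv2.Rodrigues(np.array(c['rvec'],float))[0]
    return ((P-np.array(c['tvec']).ravel())@R).reshape(420,560,3)
def toolR(): 
    o=ctrl.get_obs(); return o,Ro.from_euler('xyz',o['eef_rot']).as_matrix()
E
python3 - <<'E'
from h import *
c=dict(np.load('/tmp/top.npz'))
o,R=toolR(); print(R.round(3))
W=cloud(c)
R0=cv2.Rodrigues(c['rvec'])[0]; print('cam',-R0.T@c['tvec'].ravel())
print('bench z',np.median(W[260:275,310:340,2]),'batten',np.median(W[228:238,290:350,2]),'rail', W[153,300],'post',W[182:188,262:266,2].max())
print('screws',ray(c,[[150+304/3.2,120+57/3],[300,153],[150+657/3.2,120+140/3],[150+289/3.2,120+112/3],[150+642/3.2,120+195/3]],.026).round(4))
for n,(x0,y0,x1,y1) in dict(tall=(300,30,385,150),box=(150,180,262,285),chest=(0,110,160,275)).items():
    P=W[y0:y1,x0:x1].reshape(-1,3); P=P[P[:,2]>.06]
    print(n,P.min(0).round(3),P.max(0).round(3))
# batten
P=W[205:260,262:385]; m=((P[...,2]>.02)&(P[...,2]<.04)).astype(np.uint8); print(m.sum())
Q=P[m>0][:,:2]; print(cv2.minAreaRect((Q*1000).astype(np.float32)))
hsv=cv2.cvtColor(c['color'][:,:,::-1].copy(),cv2.COLOR_BGR2HSV); print(hsv[228,270:290].tolist(), hsv[215:250,320].tolist())
E
```

```text
[[-0.    -0.951  0.31 ]
 [-0.001  0.31   0.951]
 [-1.     0.    -0.001]]
cam [ 0.48698724 -0.18079871  1.12308045]
bench z -0.0014529979193410258 batten 0.028505990585994165 rail [ 0.67830896 -0.18375671  0.02623906] post 0.04615996653526319
screws [[ 0.7113 -0.0672  0.026 ]
 [ 0.6784 -0.1838  0.026 ]
 [ 0.6467 -0.3     0.026 ]
 [ 0.6721 -0.0567  0.026 ]
 [ 0.608  -0.2891  0.026 ]]
tall [ 0.487 -0.329  0.06 ] [ 0.852 -0.181  1.123]
box [ 0.41  -0.181  0.06 ] [0.602 0.112 1.123]
chest [ 0.437 -0.181  0.06 ] [0.719 0.391 1.123]
1362
((510.6440124511719, -221.59771728515625), (200.44065856933594, 30.064743041992188), 84.13775634765625)
[[30, 11, 135], [30, 13, 135], [24, 55, 98], [21, 158, 134], [20, 52, 133], [150, 6, 131], [9, 14, 129], [21, 152, 129], [19, 118, 93], [18, 108, 135], [19, 103, 138], [18, 105, 136], [19, 106, 135], [19, 109, 136], [18, 110, 134], [18, 108, 135], [18, 108, 135], [17, 107, 136], [19, 106, 135], [19, 104, 135]] [[34, 15, 136], [24, 10, 133], [34, 15, 133], [30, 13, 134], [35, 12, 133], [30, 13, 133], [30, 15, 133], [30, 13, 137], [30, 14, 131], [23, 27, 114], [19, 89, 117], [19, 103, 136], [19, 106, 137], [19, 108, 137], [19, 108, 134], [18, 106, 130], [18, 109, 126], [19, 107, 126], [18, 106, 125], [18, 103, 126], [18, 104, 125], [18, 109, 122], [18, 110, 121], [19, 108, 106], [15, 55, 56], [30, 11, 69], [30, 11, 69], [42, 19, 68], [30, 14, 89], [26, 14, 132], [26, 13, 133], [26, 13, 134], [26, 14, 132], [34, 16, 131], [30, 13, 133]]
```

Run:
```python
from h import *
c=dict(np.load('/tmp/top.npz'));W=cloud(c)
ok=c['z_map']>.1
for n,(x0,y0,x1,y1),zl,zh in [('tall',(300,30,385,150),.06,.5),('box',(150,180,262,285),.03,.4),('chest',(0,110,160,275),.06,.5),('rail',(228,125,370,200),.015,.032),('post',(255,175,275,197),.035,.06),('jar',(225,278,252,308),.03,.07)]:
    P=W[y0:y1,x0:x1][ok[y0:y1,x0:x1]]; P=P[(P[:,2]>zl)&(P[:,2]<zh)]
    print(n,np.percentile(P,1,axis=0).round(3),np.percentile(P,99,axis=0).round(3),cv2.minAreaRect((P[:,:2]*1000).astype(np.float32)))
P=W[180:215,145:262][ok[180:215,145:262]];P=P[P[:,2]>.05];print('lid',P.min(0),P.max(0))
```

```text
tall [ 0.737 -0.324  0.063] [ 0.848 -0.206  0.24 ] ((791.7515869140625, -267.8589782714844), (112.1129379272461, 133.8966522216797), 15.862040519714355)
box [ 0.415 -0.092  0.032] [0.598 0.108 0.193] ((524.5401000976562, 9.123268127441406), (194.45166015625, 222.8120880126953), 81.55647277832031)
chest [0.46  0.139 0.074] [0.711 0.382 0.209] ((578.854736328125, 232.87161254882812), (315.2539978027344, 281.5394287109375), 89.61865997314453)
rail [ 0.599 -0.306  0.016] [ 0.736 -0.049  0.029] ((670.9714965820312, -178.12217712402344), (266.4757080078125, 142.2084197998047), 86.75830841064453)
post [ 0.604 -0.112  0.037] [ 0.62  -0.097  0.046] ((612.2268676757812, -104.29521942138672), (14.904497146606445, 16.66204071044922), 86.02256774902344)
jar [ 0.367 -0.072  0.03 ] [ 0.419 -0.027  0.064] ((392.5364074707031, -48.729583740234375), (47.64377975463867, 52.94142150878906), 89.24725341796875)
lid [ 0.54656786 -0.09491977  0.0541077 ] [0.60241017 0.10109702 0.19634305]
```

```bash
cat >> h.py <<'E'
BO,BR=bayf([.668,-.181],np.radians(-15.5))
def plan(wps,per):
    """wps: list of (x,y,z mm, yawdeg of tool z); per: rows for each segment. prints flat rows in tool frame"""
    o,R=toolR(); p0=o['ee_pos']*1000; y0=np.degrees(np.arctan2(R[1,2],R[0,2]))
    cur=np.r_[p0,y0]; out=[]
    for w,n in zip(wps,per):
        w=np.array(w,float)
        for k in range(1,n+1):
            q=cur+(w-cur)*k/n; d=R.T@(q[:3]-p0); out.append([*np.round(d).astype(int).tolist(),int(round(-(q[3]-y0)))])
        cur=w
    print('from',p0.round(1),'yaw',y0.round(1)); print(len(out),'rows',str(sum(out,[])).replace(' ',''))
def batten(fn):
    c=shot('top',fn); W=cloud(c); m=(c['z_map']>.1)&(W[...,2]>.022)&(W[...,2]<.036)
    hsv=cv2.cvtColor(c['color'][:,:,::-1].copy(),cv2.COLOR_BGR2HSV)
    m&=(hsv[...,0]>=16)&(hsv[...,0]<=32)&(hsv[...,1]>60)&(W[...,1]<-.06)&(W[...,0]>.43)
    m=cv2.morphologyEx(m.astype(np.uint8),cv2.MORPH_CLOSE,np.ones((3,3)))
    n,l,s,_=cv2.connectedComponentsWithStats(m); k=1+np.argmax(s[1:,4]); Q=W[l==k][:,:2]*1000
    r=cv2.minAreaRect(Q.astype(np.float32)); b=cv2.boxPoints(r)
    e=[(b[i]+b[(i+1)%4])/2 for i in range(4)]; ln=[np.linalg.norm(b[i]-b[(i+1)%4]) for i in range(4)]
    i=int(np.argmin(ln)); A,B=e[i],e[(i+2)%4]
    if A[1]<B[1]: A,B=B,A
    u=(A-B)/np.linalg.norm(A-B); yaw=np.degrees(np.arctan2(-u[0],u[1]))
    print('size',np.round(sorted(r[1]),1),'ctr',np.round(r[0],1),'yaw',yaw.round(1),'phi',(-15.5-yaw).round(1))
    print('L world',A.round(1),'bay',(tob(A/1000)*1000).round(1),'| R',B.round(1),(tob(B/1000)*1000).round(1))
    return A,B
E
python3 - <<'E'
from h import *
batten('t1.png'); print(tob([[.612,-.1045]])*1000)
plan([(330,60,205,20),(440,-185,205,-20)],[9,7])
E
```

```text
size [455.9 535.7] ctr [ 752.5 -282.8] yaw 88.7 phi -104.2
L world [ 484.8 -276.6] bay [-151.  -141.1] | R [1020.3 -288.9] [368.3  -9.9]
[[-74.40704115  58.75238061]]
from [170.2 522.8 205. ] yaw 72.0
16 rows [0,-33,-43,6,0,-66,-87,12,0,-98,-130,17,0,-131,-174,23,0,-164,-217,29,0,-197,-260,35,0,-230,-304,40,0,-262,-347,46,0,-295,-391,52,0,-321,-419,58,0,-347,-447,63,0,-373,-476,69,0,-398,-504,75,0,-424,-533,81,0,-450,-561,86,0,-476,-590,92]
```

```bash
sed -i "s/(W\[...,0\]>.43)/(W[...,0]>.43)\&(W[...,0]<.70)\&(W[...,1]>-.42)/" h.py; python3 -c "
from h import *
batten('t2.png')"
```

```text
size [ 42.8 200. ] ctr [ 504.4 -220.7] yaw -5.9 phi -9.6
L world [ 514.7 -121.2] bay [-163.7   16.7] | R [ 494.1 -320.2] [-130.4 -180.6]
```

{"api": "servo_tool", "payload": {
  "motion": [0,-33,-43,6,0,-66,-87,12,0,-98,-130,17,0,-131,-174,23,0,-164,-217,29,0,-197,-260,35,0,-230,-304,40,0,-262,-347,46,0,-295,-391,52,0,-321,-419,58,0,-347,-447,63,0,-373,-476,69,0,-398,-504,75,0,-424,-533,81,0,-450,-561,86,0,-476,-590,92],
  "gripper": 0,
  "force": 20
}}

```text
time_s: 2.2
ee_pos: [0.4406, -0.1867, 0.2053]
eef_rot: [2.756, 1.571, 2.403]
force: [0.1, 0.8, -0.5]
grip_width: 0.0005
```

```bash
sed -i "s/MORPH_CLOSE,np.ones((3,3))/MORPH_OPEN,np.ones((3,3))/;s/>.022)/>.020)/" h.py
python3 - <<'E'
from h import *
batten('t3.png'); 
plan([(470,-158,205,-20),(470,-158,12,-20)],[2,6])
E
```

```text
size [29.8 57.6] ctr [ 517.9 -150.5] yaw -5.9 phi -9.6
L world [ 520.9 -121.8] bay [-157.6   17.7] | R [ 514.9 -179.2] [-148.   -39.1]
from [ 441.6 -189.7  205.1] yaw -20.6
8 rows [0,20,8,0,0,40,15,-1,32,40,15,-1,64,40,15,-1,97,40,15,-1,129,40,15,-1,161,40,15,-1,193,40,15,-1]
```

View pics/t3.png

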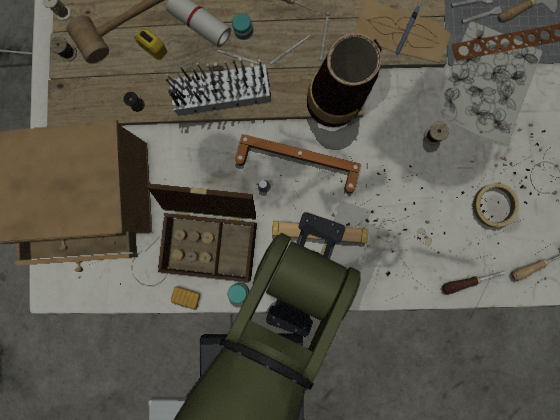

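{"api": "servo_tool", "payload": {
  "motion": [0,20,8,0,0,40,15,-1,32,40,15,-1,64,40,15,-1,97,40,15,-1,129,40,15,-1,161,40,15,-1,193,40,15,-1,193,40,22,-1,193,40,30,-1,193,40,36,-1,193,40,42,-1,193,40,48,-1,193,40,54,-1,193,40,60,-1,193,40,65,-1,193,40,65,-1]
}}

```text
time_s: 4.38
ee_pos: [0.5153, -0.1703, 0.0124]
eef_rot: [-0.238, 1.57, -0.57]
force: [0.2, 0.4, 0.1]
grip_width: 0.0004
```

```bash
cat >> h.py <<'E'
def batten2(tag):
    Q=[]
    for n in ('top','side'):
        c=shot(n,f'{n}_{tag}.png'); W=cloud(c); m=(c['z_map']>.1)&(W[...,2]>.022)&(W[...,2]<.036)
        hsv=cv2.cvtColor(c['color'][:,:,::-1].copy(),cv2.COLOR_BGR2HSV)
        m&=(hsv[...,0]>=16)&(hsv[...,0]<=32)&(hsv[...,1]>60)&(W[...,1]<-.05)&(W[...,0]>.43)&(W[...,0]<.72)&(W[...,1]>-.42)
        m=cv2.morphologyEx(m.astype(np.uint8),cv2.MORPH_OPEN,np.ones((3,3)))
        k,l,s,_=cv2.connectedComponentsWithStats(m); q=np.concatenate([W[l==i][:,:2]*1000 for i in range(1,k) if s[i,4]>25] or [np.zeros((0,2))])
        print(n,len(q)); Q.append(q)
    for n,q in [('top',Q[0]),('side',Q[1]),('both',np.concatenate(Q))]:
        if len(q)<30: continue
        r=cv2.minAreaRect(q.astype(np.float32)); b=cv2.boxPoints(r)
        ln=[np.linalg.norm(b[i]-b[(i+1)%4]) for i in range(4)]; i=int(np.argmin(ln)); e=[(b[j]+b[(j+1)%4])/2 for j in range(4)]
        A,B=e[i],e[(i+2)%4]
        if A[1]<B[1]: A,B=B,A
        u=(A-B)/np.linalg.norm(A-B); yaw=np.degrees(np.arctan2(-u[0],u[1]))
        print(n,'size',np.round(sorted(r[1]),1),'ctr',np.round(r[0],1),'phi',(-15.5-yaw).round(1),'L',A.round(1),'bay',(tob(A/1000)*1000).round(1),'| R',B.round(1),(tob(B/1000)*1000).round(1))
E
python3 - <<'E'
from h import *
batten2('a'); o,R=toolR(); print(o['ee_pos'],o['force'],o['time_s'])
E
```

```text
top 516
side 914
top size [30.1 78.9] ctr [ 507.8 -287.8] phi 1.9 L [ 519.6 -250.2] bay [-124.5 -106.3] | R [ 496.  -325.4] [-127.2 -185.2]
side size [ 34.8 198.9] ctr [ 527.  -227.9] phi 2.2 L [ 557.2 -133.1] bay [-119.6   16.5] | R [ 496.8 -322.7] [-127.1 -182.3]
both size [ 34.8 201.8] ctr [ 526.5 -229.3] phi 2.2 L [ 557.2 -133.1] bay [-119.6   16.5] | R [ 495.9 -325.4] [-127.2 -185.1]
[ 0.5149819  -0.17016033  0.01240989] [ 0.65483138 -0.00308825 -0.43650496] 4.475
```

View pics/side_a.png

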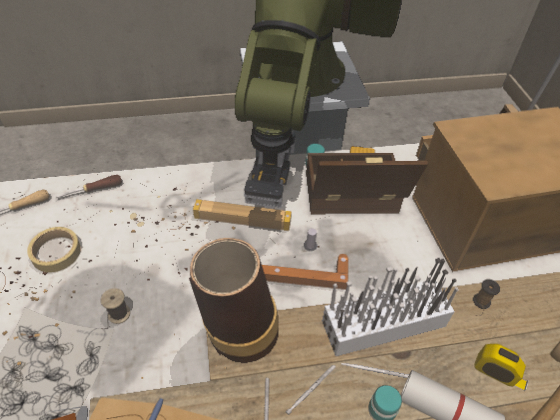

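{"api": "servo_tool", "payload": {
  "motion": [0,0,-8,0,0,14,-8,0,0,27,-8,2,0,27,0,3,0,26,6,4,0,25,12,5,0,24,18,6,0,23,24,7,0,23,30,8,0,22,36,9,0,21,42,10,0,21,42,10]
}}

```text
time_s: 5.98
ee_pos: [0.5619, -0.1642, 0.0125]
eef_rot: [-0.035, 1.57, -0.543]
force: [-1.5, 0.1, 0.2]
grip_width: 0.0005
```

Run:
```python
from h import *
batten2('b'); o,R=toolR(); print(o['ee_pos'],tob(o['ee_pos']),o['force'],o['time_s'])
```

```text
top 773
side 948
top size [ 30.2 117.3] ctr [ 517.1 -277.2] phi 20.3 L [ 551.4 -229.6] bay [-99.4 -78. ] | R [ 482.8 -324.8] [-140.1 -188. ]
side size [ 31.5 200.3] ctr [ 542.4 -241.5] phi 20.5 L [ 601.3 -160.5] bay [-69.8   1.9] | R [ 483.5 -322.6] [-139.9 -185.7]
both size [ 31.5 202.6] ctr [ 541.7 -242.4] phi 20.5 L [ 601.3 -160.5] bay [-69.8   1.9] | R [ 482.2 -324.4] [-140.7 -187.8]
[ 0.56153926 -0.16399281  0.01243338] [-0.10713379 -0.01206175] [-0.57612506  0.09339362  0.08962145] 6.075
```

{"api": "servo_tool", "payload": {
  "motion": [0,0,5,2,0,0,10,4,0,0,10,5,0,0,-15,5,0,0,-40,5]
}}

```text
time_s: 6.7
ee_pos: [0.526, -0.1443, 0.0123]
eef_rot: [-0.414, 1.571, -1.009]
force: [0.4, -0.1, 0.4]
grip_width: 0.0003
```

Run:
```python
from h import *
batten2('c'); o,R=toolR(); print(o['ee_pos'],tob(o['ee_pos']),o['force'],o['time_s'])
```

```text
top 922
side 1256
top size [ 30.4 142.5] ctr [ 526.4 -268.8] phi 24.1 L [ 571.8 -213.9] bay [-83.9 -57.4] | R [ 480.9 -323.6] [-142.1 -187.5]
side size [ 33.6 199.4] ctr [ 545.2 -243.5] phi 24.1 L [ 608.7 -166.6] bay [-61.  -2.] | R [ 481.6 -320.3] [-142.4 -184. ]
both size [ 33.6 202.4] ctr [ 544.2 -244.6] phi 24.1 L [ 608.7 -166.6] bay [-61.  -2.] | R [ 479.7 -322.7] [-143.6 -186.8]
[ 0.52522714 -0.14377285  0.01241271] [-0.1475288  -0.00228117] [ 1.10954022 -0.64211684  0.55328882] 6.8
```

View pics/top_c.png

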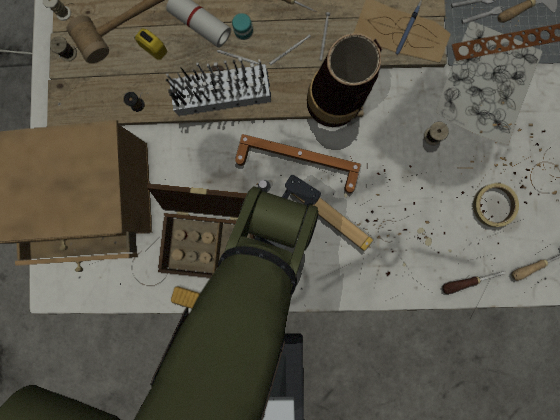

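Run:
```python
from h import *
R=np.array([481.,-322.5]); u=np.array([.637,.771])
a=R-30*u; b=R+(-8+55)*u
print(a,b)
plan([(525,-144,70,-39.6),(*a,70,-39.6),(*a,12,-39.6),(*(R-8*u),12,-39.6),(*b,12,-39.6)],[2,5,2,3,8])
```

```text
[ 461.89 -345.63] [ 510.939 -286.263]
from [ 525.2 -143.8   12.4] yaw -34.0
20 rows [-29,0,0,3,-58,0,0,6,-58,-41,12,6,-58,-81,24,6,-58,-122,36,6,-58,-162,48,6,-58,-203,60,6,-29,-203,60,6,0,-203,61,6,0,-195,61,6,0,-188,62,6,0,-181,63,6,0,-174,63,6,0,-167,64,6,0,-160,65,6,0,-153,65,6,0,-147,66,6,0,-140,67,6,0,-133,67,6,0,-126,68,6]
```

{"api": "servo_tool", "payload": {
  "motion": [-29,0,0,3,-58,0,0,6,-58,-41,12,6,-58,-81,24,6,-58,-122,36,6,-58,-162,48,6,-58,-203,60,6,-29,-203,60,6,0,-203,61,6,0,-195,61,6,0,-188,62,6,0,-181,63,6,0,-174,63,6,0,-167,64,6,0,-160,65,6,0,-153,65,6,0,-147,66,6,0,-140,67,6,0,-133,67,6,0,-126,68,6]
}}

```text
time_s: 9.3
ee_pos: [0.5127, -0.2866, 0.0124]
eef_rot: [2.945, 1.571, 2.246]
force: [-1.4, -2.1, 0.9]
grip_width: 0.0006
```

Run:
```python
from h import *
batten2('d'); o,R=toolR(); print(o['ee_pos'],tob(o['ee_pos']),o['force'],o['time_s'])
```

```text
top 985
side 1331
top size [ 30.3 154.6] ctr [ 595.7 -184.1] phi 24.4 L [ 645.3 -124.8] bay [-36.9  48.1] | R [ 546.1 -243.4] [-100.8  -92.7]
side size [ 32.8 200.6] ctr [ 582.1 -198.8] phi 24.4 L [ 646.5 -121.9] bay [-36.5  51.1] | R [ 517.7 -275.7] [-119.5 -131.4]
both size [ 32.8 200.6] ctr [ 582.1 -198.8] phi 24.4 L [ 646.5 -121.9] bay [-36.5  51.1] | R [ 517.7 -275.7] [-119.5 -131.4]
[ 0.51284484 -0.28625797  0.0123081 ] [-0.12138327 -0.1428932 ] [-0.20461908 -0.11996711 -0.78976707] 9.4
```

View pics/top_d.png

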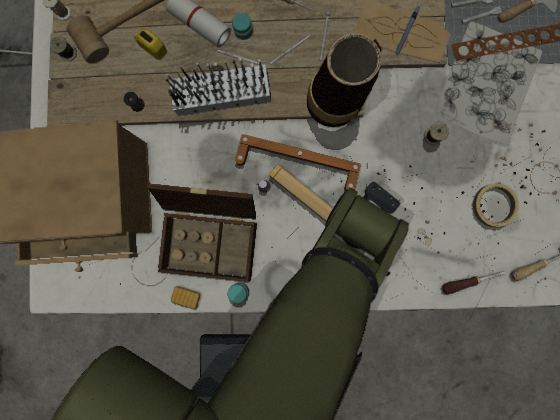

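View pics/side_d.png

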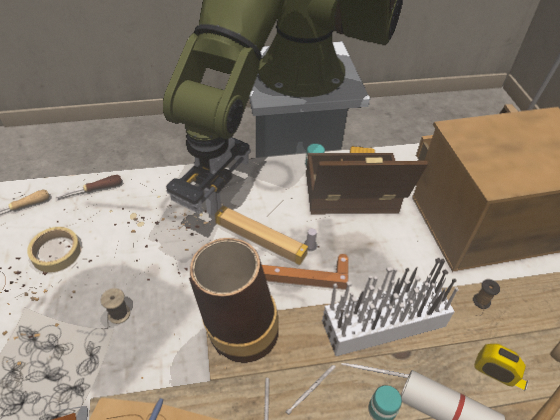

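{"api": "servo_tool", "payload": {
  "motion": [0,6,0,0,0,12,0,0,0,18,0,0,0,24,0,0,0,30,0,0,0,36,0,0,0,41,0,0,0,45,0,0,0,45,0,0,0,25,0,0]
}}

```text
time_s: 10.65
ee_pos: [0.5285, -0.2678, 0.0125]
eef_rot: [0.585, 1.57, -0.112]
force: [-0.4, -0.6, -0.3]
grip_width: 0.0006
```

Run:
```python
from h import *
batten2('e'); o,R=toolR(); print(o['ee_pos'],tob(o['ee_pos']),o['force'],o['time_s'])
```

```text
top 1086
side 1391
top size [ 30.4 168.6] ctr [ 620.7 -155.1] phi 24.5 L [674.8 -90.5] bay [-17.6  89. ] | R [ 566.5 -219.6] [-87.5 -64.4]
side size [ 33.2 200.3] ctr [ 611.2 -164.6] phi 24.6 L [675.8 -88.1] bay [-17.4  91.6] | R [ 546.6 -241.2] [-100.9  -90.4]
both size [ 33.2 200.3] ctr [ 611.2 -164.6] phi 24.6 L [675.8 -88.1] bay [-17.4  91.6] | R [ 546.6 -241.2] [-100.9  -90.4]
[ 0.52711989 -0.26958132  0.01245837] [-0.11208404 -0.12300823] [-0.08863377 -1.29372997 -0.55559221] 10.75
```

View pics/top_e.png

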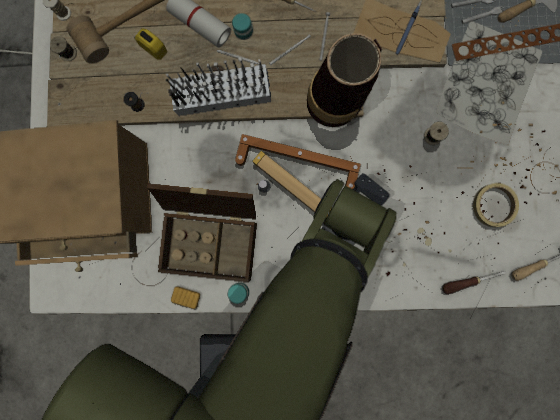

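Run:
```python
from h import *
f=lambda b,yaw:(*(tow(np.array(b)/1000)*1000),12,yaw)
plan([f((-160,-120),-36),f((-160,-25),-25),f((-112,-22),-25),f((-62,-34),-18)],[2,4,3,9])
```

```text
from [ 527.1 -269.6   12.5] yaw -40.1
18 rows [0,-9,-22,-2,0,-17,-45,-4,0,4,-55,-7,0,26,-65,-10,0,48,-75,-12,0,69,-84,-15,0,77,-70,-15,0,84,-56,-15,0,92,-42,-15,0,93,-36,-16,0,94,-31,-17,0,95,-25,-17,0,96,-20,-18,0,97,-14,-19,0,98,-8,-20,0,100,-3,-21,0,101,3,-21,0,102,8,-22]
```

{"api": "servo_tool", "payload": {
  "motion": [0,-9,-22,-2,0,-17,-45,-4,0,4,-55,-7,0,26,-65,-10,0,48,-75,-12,0,69,-84,-15,0,77,-70,-15,0,84,-56,-15,0,92,-42,-15,0,93,-36,-16,0,94,-31,-17,0,95,-25,-17,0,96,-20,-18,0,97,-14,-19,0,98,-8,-20,0,100,-3,-21,0,101,3,-21,0,102,8,-22]
}}

```text
time_s: 13.0
ee_pos: [0.6006, -0.1951, 0.0124]
eef_rot: [-0.077, 1.571, -0.391]
force: [-0.8, -0.2, 0.2]
grip_width: 0.0003
```

Run:
```python
from h import *
batten2('f'); o,R=toolR(); print(o['ee_pos'],tob(o['ee_pos']),o['force'],o['time_s'])
```

```text
top 264
side 869
top size [30.7 43.1] ctr [ 672.1 -104.3] phi 7.2 L [680.4 -84.5] bay [-13.8  96.4] | R [ 663.8 -124.2] [-19.2  53.6]
side size [ 32.6 118. ] ctr [ 657.8 -136.6] phi 8.9 L [682.2 -82.9] bay [-12.5  98.4] | R [ 633.5 -190.3] [-30.8 -18.2]
both size [ 32.6 118. ] ctr [ 657.8 -136.6] phi 8.9 L [682.2 -82.9] bay [-12.5  98.4] | R [ 633.5 -190.3] [-30.8 -18.2]
[ 0.60068903 -0.1951799   0.01246704] [-0.06107349 -0.03165226] [-0.06963174 -1.04596795  1.21294488] 13.1
```

View pics/top_f.png

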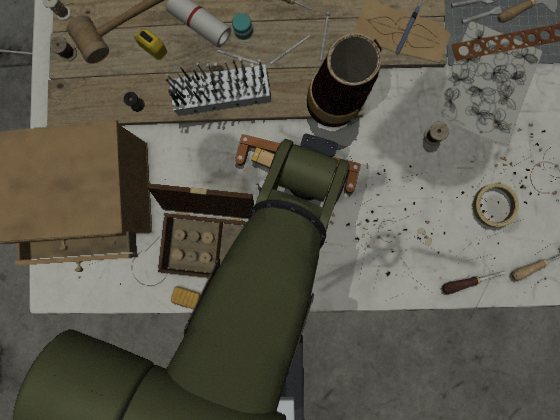

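{"api": "servo_tool", "payload": {
  "motion": [0,0,4,-1,0,0,8,-2,0,0,12,-3,0,0,15,-3,0,0,17,-3,0,0,17,-3]
}}

```text
time_s: 13.85
ee_pos: [0.6166, -0.2002, 0.0125]
eef_rot: [0.077, 1.57, -0.186]
force: [-0.5, 0.7, 0.2]
grip_width: 0.0007
```

Run:
```python
from h import *
batten2('g'); o,R=toolR(); print(o['ee_pos'],tob(o['ee_pos']),o['force'],o['time_s'])
```

```text
top 284
side 828
top size [30.9 44.7] ctr [ 674.9 -103.7] phi 1.1 L [681.3 -82.3] bay [-13.6  98.7] | R [ 668.5 -125.1] [-14.4  54. ]
side size [ 33. 122.] ctr [ 664.1 -137.8] phi 0.7 L [681.1 -79.2] bay [-14.6 101.6] | R [ 647.1 -196.4] [-16.  -20.5]
both size [ 33. 122.] ctr [ 664.1 -137.8] phi 0.7 L [681.1 -79.2] bay [-14.6 101.6] | R [ 647.1 -196.4] [-16.  -20.5]
[ 0.61648385 -0.20018385  0.01252072] [-0.04451587 -0.03225323] [-0.34488404  0.32065337 -0.41244259] 13.95
```

{"api": "servo_tool", "payload": {
  "motion": [0,0,1,0,0,0,2,0,0,0,2,0]
}}

```text
time_s: 14.32
ee_pos: [0.6184, -0.2008, 0.0125]
eef_rot: [-0.439, 1.571, -0.701]
force: [-1.4, 0.1, 1.1]
grip_width: -0.0
```

{"api": "servo_tool", "payload": {
  "motion": [0,0,1,0,0,0,2,0,0,0,2,0]
}}

```text
time_s: 14.7
ee_pos: [0.619, -0.2009, 0.0124]
eef_rot: [3.107, 1.567, 2.844]
force: [-11.8, 3.0, 8.2]
grip_width: 0.0006
```

{"api": "servo_tool", "payload": {
  "motion": [0,0,-15,0,0,0,-45,0,-40,0,-90,0,-90,0,-140,0,-90,-45,-190,0,-90,-85,-200,0]
}}

```text
time_s: 15.45
ee_pos: [0.4037, -0.2315, 0.1036]
eef_rot: [-0.321, 1.569, -0.582]
force: [1.0, 0.0, 0.2]
grip_width: 0.0001
```

Run:
```python
from h import *
batten2('i'); o,R=toolR(); print(o['ee_pos'],tob(o['ee_pos']),o['force'],o['time_s'])
c=dict(np.load('/tmp/top.npz')); cv2.imwrite('pics/crop_i.png',cv2.resize(c['color'][110:260,215:385,::-1],None,fx=4,fy=4,interpolation=cv2.INTER_CUBIC))
```

```text
top 1307
side 949
top size [ 31.6 199.2] ctr [ 654.6 -177.5] phi -0.2 L [681.  -81.4] bay [-14.1  99.4] | R [ 628.2 -273.6] [-13.6 -99.8]
side size [ 33.4 141. ] ctr [ 663.3 -147.1] phi 0.2 L [682.5 -79.3] bay [-13.3 101.9] | R [ 644.2 -215. ] [-13.9 -39.1]
both size [ 33.4 201.8] ctr [ 655.1 -176.4] phi 0.2 L [682.5 -79.3] bay [-13.3 101.9] | R [ 627.7 -273.5] [-14.1 -99.9]
[ 0.40336277 -0.23392164  0.10318427] [-0.2408698  -0.12171813] [-0.03995933  0.85360036  0.22018038] 15.55
```

View pics/crop_i.png

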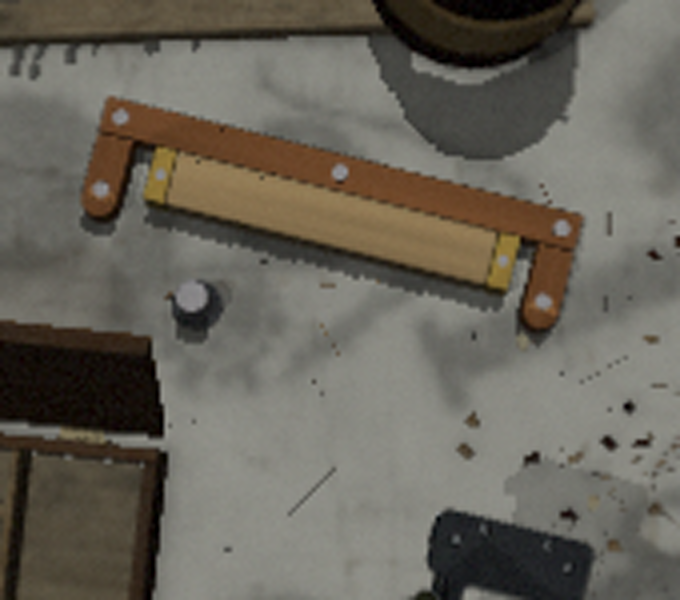

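The batten lies flat along the back rail, from (150,175) to (515,265) in the crop, with clear gaps at both side rails. The tool is clear of it. I'll do a quick check of the bystanders, then hand in.

Run:
```python
from h import *
c=dict(np.load('/tmp/top.npz')); a=cv2.imread('pics/top0.png').astype(int); b=c['color'][:,:,::-1].astype(int)
print('bystander diff',np.abs(a-b)[280:310,168:205].mean().round(2),np.abs(a-b)[280:306,225:252].mean().round(2))
ctrl.hand_in(); print(ctrl.get_obs()['time_s'])
```

```text
bystander diff 5.95 5.31
the job is handed in; nothing more can be done
the job is handed in; nothing more can be done
```

Run:
```python
import cv2,numpy as np
a=cv2.imread('pics/top0.png');b=cv2.imread('pics/top_i.png')
for im in (a,b):
    h=cv2.cvtColor(im,cv2.COLOR_BGR2HSV)[280:310,160:260]
    for lo,hi in (((75,80,60),(100,255,255)),((14,120,80),(32,255,255))):
        m=cv2.inRange(h,lo,hi); y,x=np.nonzero(m); print(len(x),x.mean()+160,y.mean()+280)
```

```text
273 236.78754578754578 293.4102564102564
402 184.53482587064676 297.23383084577114
276 236.8586956521739 293.4347826086956
408 184.60784313725492 297.296568627451
```

The batten is fully home in the bay, flat along the back rail, and the job is handed in. I stopped at about 15.6 s of the 67 s allowed.

With the fingers closed, I worked in this order:
1. **Left end forward:** I pushed it until the batten was tilted 24° to the bay.
2. **Left end behind the post:** I pushed on the right end face and slid the batten about 100 mm along its own length. It passed the post with about 10 mm to spare, its right end still about 100 mm out in front.
3. **Right end in:** I swung it in by pushing the front face right of the middle until the batten seated against the back rail. The wrist force was about 12–15 N.

**Final position:** the last top view puts the batten's ends at bay (-14, 99) and (-14, -100) mm, turned 0.2° or less from the back rail. A batten fully home would measure x = -15, so the difference is within the 2 mm calibration.

**Robot and bystanders:** the tool had withdrawn about 0.2 m and was touching nothing. The jar and beeswax are within 0.1 pixel of where they started.

Two checks did not fully agree:
- **Side camera:** the tall jar behind the bay hid the right end from it, so only the top view confirms that end.
- **Bystander pictures:** a plain before/after comparison just before hand-in differed slightly. I put that down to noise or shadow, and the position check afterwards showed neither object had moved.

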